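# Pack the rain-gauge mounting brackets into their trays

### The job

Pack the four bent mounting brackets of the rain gauge, one after another and in any order, into the two white packing trays: the U and the T go interlocked (T stem in the mouth of the U) into the tray with the U and T outlines, and the two Ls go nested, the small one inside the large one's crook, into the tray with the moulded block. Each must lie flat on the tray floor on its own outline, turned as the outline shows, tab up, and let go. Leave the straight strap and the plastic cup where they are.

Things in the scene. Friction and masses are not known exactly. Their poses are not given: they have to be found in the camera images.
- tray_ut: white fixed tray, 118 x 100 mm (x, y), inside 110 x 92; floor top 3 mm, rim top 14 mm above the desk; grey U and T outlines, true size, on the floor. Origin: centre of underside. Places (bracket origins, axes along the tray's): U at x = -14 mm, y = 0; T at x = +14.5 mm, y = 0. 8 mm free to the rim, 10 mm between parts.
- tray_ll: white fixed tray, 120 x 104 mm (x, y), inside 112 x 96; floor top 3 mm, rim top 14 mm above the desk; moulded block, top at 12 mm, at x 8 to 48, y 16 to 40 mm; grey outlines of two Ls. Origin: centre of underside. Places (bracket origins, axes along the tray's): large L at 0, 0; small L at x = 14, y = 14 mm. 8 mm free to the rim, 10 mm between parts.
- u_bracket: U-shaped bracket, flat black plastic strap 18 mm wide, 6 mm thick, about 50 g, loose; overall 66 x 76 mm (x, y). Origin: centre of that outline, underside. Bridge at -x, along y; legs run to +x. Upright grip tab 50 mm tall, 22 x 10 mm: mid-bridge, centre x = -24 mm, y = 0, length along y, 10 mm thick along x.
- t_bracket: T-shaped bracket, flat black plastic strap 18 mm wide, 6 mm thick, about 50 g, loose; overall 65 x 76 mm (x, y). Origin: centre of that outline, underside. Crossbar at +x, along y; stem runs to -x. Upright grip tab 50 mm tall, 22 x 10 mm: mid-crossbar, centre x = 23.5 mm, y = 0, length along y, 10 mm thick along x.
- large_l: larger L-shaped bracket, flat black plastic strap 18 mm wide, 6 mm thick, about 50 g, loose; overall 96 x 80 mm (x, y). Origin: centre of that outline, underside. Corner at -x, -y; long leg along x at the -y edge, short leg along y at the -x edge. Upright grip tab 50 mm tall, 22 x 10 mm: at x = -30, y = -31 mm, length along x, 10 mm thick along y.
- small_l: smaller L-shaped bracket, flat black plastic strap 18 mm wide, 6 mm thick, about 50 g, loose; overall 68 x 52 mm (x, y). Origin: centre of that outline, underside. Corner at -x, -y; long leg along x at the -y edge, short leg along y at the -x edge. Upright grip tab 50 mm tall, 22 x 10 mm: at x = 16, y = -17 mm, length along x, 10 mm thick along y.
- strap: spare straight black plastic strap, 100 x 18 mm, 6 mm thick, with the same kind of upright tab (50 mm tall) in its middle; it is not packed and must stay where it lies. Origin: centre of its underside, x along its length.
- cup: translucent plastic cup, 80 mm tall, 72 mm across the rim, standing on the desk; it must stay where it stands. Origin: centre of its underside.
Mind the look-alikes: they are no part of the job. What is shaped like the large_l but green or purple is not meant. Leave any green look-alike of the small_l alone.

How it is judged (in metres and radians):
At the end, for the whole second after the job is handed in: All four brackets lie flat in their trays (underside within 4 mm of the tray floor, tilt under 0.07 rad), each origin within 10 mm in tray x and in tray y of its place, axes within 0.2 rad of the tray's, at rest and released (x of u_bracket in the frame of tray_ut between -0.024 and -0.004 m and y of u_bracket in the frame of tray_ut between -0.01 and 0.01 m and z of each of u_bracket, t_bracket in the frame of tray_ut below 0.007 m and angle between each of u_bracket, t_bracket, large_l, small_l's own z axis and vertical below 0.07 rad and angle between the x axis of each of u_bracket, t_bracket and the x axis of tray_ut, either way round below 0.2 rad and linear speed of each of u_bracket, t_bracket, large_l, small_l below 0.02 m/s and x of t_bracket in the frame of tray_ut between 0.0045 and 0.0245 m and y of t_bracket in the frame of tray_ut between -0.01 and 0.01 m and x of large_l in the frame of tray_ll between -0.01 and 0.01 m and y of large_l in the frame of tray_ll between -0.01 and 0.01 m and z of each of large_l, small_l in the frame of tray_ll below 0.007 m and angle between the x axis of each of large_l, small_l and the x axis of tray_ll, either way round below 0.2 rad and x of small_l in the frame of tray_ll between 0.004 and 0.024 m and y of small_l in the frame of tray_ll between 0.004 and 0.024 m); the robot touches nothing.
It fails at once if the straight strap was moved more than 25 mm (distance of strap from where it was at the start of the episode above 0.025 m).
It fails at once if the cup was moved more than 25 mm or tipped (distance of cup from where it was at the start of the episode above 0.025 m or angle between cup's own z axis and vertical above 0.5 rad).
It also fails if it takes over 112 s, if anything falls off the work surface, if the arm or the gripper's body presses on something with over 40 N, if the wrist force passes 120 N, or if a joint passes its speed limit or range.

### The arm

A 6-joint arm with a two-finger parallel gripper is mounted at the origin on the work surface. World frame = base frame: x ahead of the robot, y to its left, z up, the work surface at z = 0. Lengths are in mm, angles in rad, forces in N, time in s.
With the tool pointing down it reaches from about 350 to 775 mm from the base axis. Payload 7.3 kg.
Tool frame: the origin (TCP) lies at the very end of the fingers, on their centre line; the grasp point (between the pads) lies 19 mm behind it; x points along the fingers, y is the direction in which the jaws open and shut, and the axes are right-handed (so a half turn about x gives the same grasp; the last joint's range is limited). The gripper opens to 92 mm and grips with 3 to 60 N. Pads are 19 mm wide; open, the fingers measure 130 mm over their backs; the gripper's body (75 mm by 190 mm) begins 47 mm behind the grasp point.
Start: joints at [1.123, 0.342, 1.524, -0, 1.275, -0.146], TCP at [156.036, 501.296, 226.741] pointing down, gripper open.
Joint ranges: [-2.53, 2.53], [-0.77, 2.02], [0.04, 2.7], [-1, 4.14], [0.28, 2.66], [-3.11, 3.11]. Speed limits (rad/s): [2.57, 2.57, 3.14, 3.14, 3.14, 3.14].

### API

Orientations are given as [roll, pitch, yaw] about the fixed x, y, z axes, in that order (R = Rz(yaw) Ry(pitch) Rx(roll)).
In Python, from plant import bot gives the robot as it stands.
- The arm moves only by the tool step_arm, never from a script. Its argument "targets" is a list that holds one entry, the list of rows, each a list of 4 numbers: the shift along the tool's x, y, z in m, then the turn about the tool's x in degrees. A call has exactly 5 rows; each row is the pose to reach, as a shift and turn from the pose measured when the call began, along the tool's axes at that moment; what a row does not reach only later rows make up. A row lasts 1/12 s, in which the tool goes at most 41.7 mm and 7.16 degrees, less where a joint would pass 70% of its speed; a pose out of reach is approached as far as the arm can. A call with a gripper value outside its range is refused whole. "jaw" is the closure, from 0 (fully open) to 1 (shut), set as the call begins (left out, the last holds). The fingers move at their own pace and stop on an object; the grip force is fixed at half the most. Time passes only in rows, so rows that repeat a pose let the fingers close, or fill a call up. It gives the time, the measured TCP pose, the force and the opening at its end, in the units of the state.
- bot.get_obs(): the state, without advancing time (a new reading comes with each control period).
- bot.capture(name): name is "scene" or "top" or "wrist"; returns a dict with "color" (480x640x3 uint8, red, green, blue), "depth" (480x640 float32, mm along the optical axis (not along the pixel's ray), 0 where there is no reading), "fov_y" (degrees; the focal length in pixels is half the picture's height over the tangent of half this angle, whatever the lens; pixels are square), "cx", "cy" (the principal point, pixels), "dist_coeffs" ([k1, k2, p1, p2, k3] as OpenCV has them; the pictures are not rectified), "rvec" (rotation vector, rad) and "tvec" (3), from world to camera coordinates, as OpenCV has them. Camera axes: x right, y down, z forward; pixel columns grow to the right and rows downward; lengths in mm; the calibration is good to about 2 mm. A picture is of the moment at which its call begins.
- bot.close_job(): hands the job in, once; it reports no verdict.
The state is a dict: "time": time; "joint_positions": joint angles; "dq": joint speeds; "tau": joint torques, N m; "tool_pos": TCP position; "tcp_rot": TCP orientation; "contact_force": force on the tool from outside, world axes, zero at the start; "moment": the same for the moment, N m; "grip_width": finger opening in mm.
Only numpy, scipy, OpenCV 4.12 (cv2) and the standard library are available. Lean on these libraries where they do the work, as an engineer would, in place of code of your own. Each camera call takes 0.05 s, during which the arm holds its last target. There are 200 camera calls.

## Working session

There is one attempt and no reset: what is moved stays moved. The work goes in short steps, Python scripts to look and compute and a tool call to move; the robot and the scene stay as the last step left them, time stands still between calls to the robot, and variables do not carry over. Pictures are saved under pics/ and viewed, about 12 in all and at most 16, crops included, and the job is handed in when it is done.

Besides the shell and the picture viewer there is one more tool, called as name(argument=value, ...) on one line, values as JSON. step_arm: Moves the arm, as the interface text tells. Its arguments: {"type":"object","properties":{"targets":{"type":"array","items":{"type":"array","items":{"type":"array","items":{"type":"number"}}}},"jaw":{"type":"number"}},"required":["targets"]}

```bash
mkdir -p pics; ls; cat > h.py <<'E'
import numpy as np,cv2
from plant import bot
def cap(n):
    c=bot.capture(n); f=240/np.tan(np.radians(c['fov_y']/2))
    c['K']=np.array([[f,0,c['cx']],[0,f,c['cy']],[0,0,1.]]); c['R']=cv2.Rodrigues(np.array(c['rvec'],float))[0]; c['t']=np.array(c['tvec'],float).ravel(); c['d']=np.array(c['dist_coeffs'],float)
    return c
def ray(c,uv,z):
    p=cv2.undistortPoints(np.array(uv,float).reshape(-1,1,2),c['K'],c['d']).reshape(-1,2)
    d=np.c_[p,np.ones(len(p))]@c['R']; o=-c['R'].T@c['t']
    return o+d*((z-o[2])/d[:,2])[:,None]
def proj(c,P): return cv2.projectPoints(np.array(P,float).reshape(-1,1,3),c['R'],c['t'],c['K'],c['d'])[0].reshape(-1,2)
def cloud(c):
    v,u=np.mgrid[:480,:640]
    p=cv2.undistortPoints(np.c_[u.ravel(),v.ravel()].astype(float).reshape(-1,1,2),c['K'],c['d']).reshape(-1,2)
    D=c['depth'].ravel()[:,None]; P=(np.c_[p,np.ones(len(p))]*D-c['t'])@c['R']
    P[D[:,0]==0]=np.nan
    return P.reshape(480,640,3)
def save(n,im): cv2.imwrite('pics/'+n,im[:,:,::-1])
E
python3 - <<'E'
from h import *
for n in('top','scene'):
    c=cap(n); save(n+'0.png',c['color']); print(n,-c['R'].T@c['t'],c['fov_y'],c['d'])
print(bot.get_obs())
E
```

```text
pics
top [ 352.62654337   15.5838642  1001.10313223] 49.47868116283177 [-0.02583224  0.          0.          0.          0.        ]
scene [995.10743429  97.73479266 816.15608539] 51.37800813717125 [-0.07970472  0.          0.          0.          0.        ]
{'time': 0.1, 'joint_positions': array([ 1.12298460e+00,  3.42678371e-01,  1.52489492e+00, -2.16232899e-05,
        1.27537836e+00, -1.45979060e-01]), 'dq': array([-1.78363296e-04, -2.46872503e-03, -4.83197602e-03, -8.15524676e-05,
        9.50574470e-04,  5.12105208e-05]), 'tau': array([ 2.65386749e-03, -4.31999409e+01, -2.44699985e+01,  7.20957876e-02,
        5.25317097e-02, -6.72427882e-05]), 'tool_pos': array([155.89060514, 500.95999926, 226.11058107]), 'tcp_rot': array([-1.70156088,  1.56943718, -2.00338724]), 'contact_force': array([-0.31747427, -0.05012318,  0.45663738]), 'moment': array([-0.0002799 ,  0.00599459, -0.02041125]), 'grip_width': 91.37925551438161}
```

View pics/top0.png

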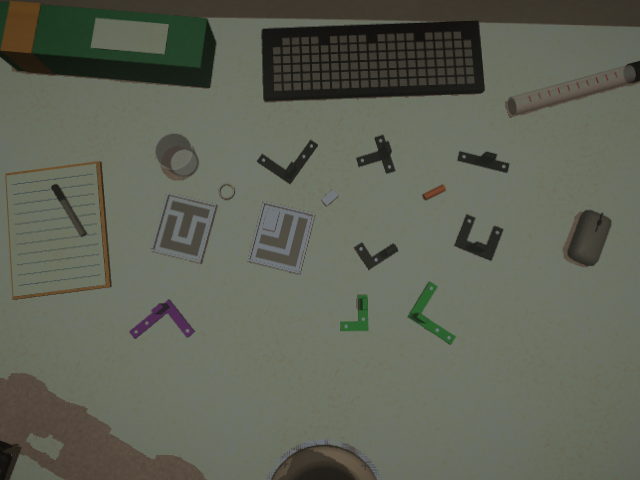

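View pics/scene0.png

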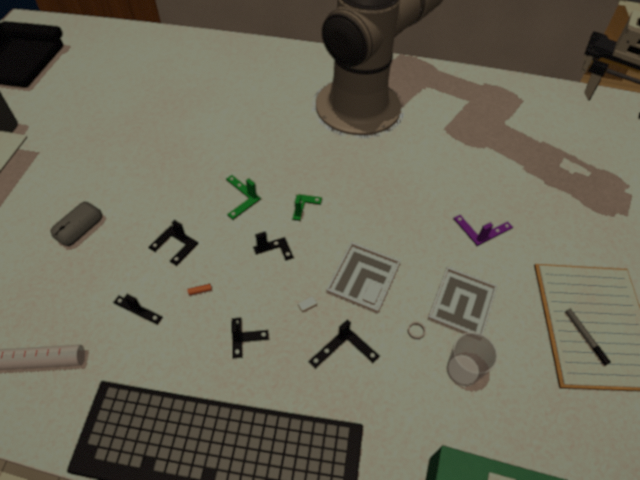

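Top view: black large L (288,163), T (380,155), strap (484,160), U (480,238), small L (376,255). The look-alikes are green small L (357,313), green large L (432,315) and purple large L (163,318). UT tray is at (185,229), LL tray at (282,238), cup at (178,157).

```bash
cat > m.py <<'E'
from h import *
def theta(pts):  # dominant direction mod 90 of closed polyline pts Nx2
    d=np.roll(pts,-4,0)-np.roll(pts,4,0); L=np.hypot(*d.T); a=np.arctan2(d[:,1],d[:,0])
    return np.angle(np.sum(L**4*np.exp(4j*a)))/4
def bb(p,th):
    c,s=np.cos(th),np.sin(th); q=p@np.array([[c,-s],[s,c]])
    lo,hi=np.percentile(q,0.5,0),np.percentile(q,99.5,0); m=(lo+hi)/2
    return np.array([c*m[0]-s*m[1],s*m[0]+c*m[1]]),hi-lo
E
python3 - <<'E'
from m import *
c=cap('top'); im=c['color']; P=cloud(c); g=im.max(2).astype(int); sat=g-im.min(2)
rois=dict(large_l=(250,135,325,188),t=(352,130,400,178),strap=(452,145,515,176),u=(450,210,508,264),small_l=(350,238,402,272))
for n,(x0,y0,x1,y1) in rois.items():
    m=np.zeros((480,640),np.uint8); m[y0:y1,x0:x1]=(g[y0:y1,x0:x1]<75)*255
    m=cv2.morphologyEx(m,cv2.MORPH_CLOSE,np.ones((3,3),np.uint8))
    cn=max(cv2.findContours(m,0,cv2.CHAIN_APPROX_NONE)[0],key=cv2.contourArea)
    th=theta(ray(c,cn,6)[:,:2])
    z=P[...,2]; k=m>0
    flat=k&(z<14); tab=k&(z>42)
    v,u=np.nonzero(flat); pf=ray(c,np.c_[u,v],6)[:,:2]; ctr,sz=bb(pf,th)
    v,u=np.nonzero(tab); tt=ray(c,np.c_[u,v],50)[:,:2]
    print(n,'th',np.degrees(th).round(1),'ctr',ctr.round(),'sz',sz.round(),'tab',np.median(tt,0).round(1) if len(tt) else None,len(tt),'zflat',np.nanmedian(z[flat]).round(1),np.degrees(theta(ray(c,cn,6)[:,:2])))
for n,(x0,y0,x1,y1) in dict(ut=(155,198,215,262),ll=(250,206,315,272)).items():
    r=g[y0:y1,x0:x1]; print(np.percentile(r,[5,20,50,80]))
    t,_=cv2.threshold(r.astype(np.uint8),0,255,cv2.THRESH_OTSU)
    m=np.zeros((480,640),np.uint8); m[y0:y1,x0:x1]=(r<t)*255
    v,u=np.nonzero(m); p=ray(c,np.c_[u,v],3)[:,:2]
    print(n,cv2.minAreaRect(p.astype(np.float32)),'z',np.nanmedian(P[v,u,2]))
a=cv2.resize(im[125:275,145:325],None,fx=4,fy=4,interpolation=cv2.INTER_CUBIC)
save('crop1.png',np.clip(a.astype(float)*1.6,0,255).astype(np.uint8))
v,u=240,480
cv=P[140:180,155:200].reshape(-1,3); cv=cv[cv[:,2]>60]; print('cup',np.nanmedian(cv,0))
w=cap('wrist');print('wrist cam',-w['R'].T@w['t'], w['R'][2],w['fov_y'])
E
```

```text
large_l th -34.5 ctr [661.  84.] sz [97. 80.] tab [619.3  75.1] 72 zflat 6.9 -34.546861167799186
t th 18.0 ctr [656. -86.] sz [76. 68.] tab [ 662.4 -106.6] 65 zflat 6.7 18.04224192208568
strap th -11.7 ctr [ 651. -301.] sz [22. 99.] tab [ 649.2 -299.9] 80 zflat 6.8 -11.655328476270006
u th -20.9 ctr [ 501. -289.] sz [66. 76.] tab [ 478.6 -280.6] 76 zflat 6.6 -20.893841380695044
small_l th 33.7 ctr [474. -91.] sz [51. 67.] tab [ 469.  -112.8] 66 zflat 6.9 33.73619485977691
[ 71.  73. 106. 117.]
ut ((507.7139587402344, 280.2226257324219), (100.96367645263672, 116.42618560791016), 77.3167953491211) z 4.593908748914222
[ 79.  80. 117. 122.]
ll ((492.2209777832031, 91.96341705322266), (106.65574645996094, 119.11717987060547), 77.38687896728516) z 4.423913579711707
cup [630.11680581 297.89237905  76.06739191]
wrist cam [ 78.56166884 527.14601195 384.53794598] [ 0.28641235 -0.08942246 -0.95392431] 58.31716717271004
```

View pics/crop1.png

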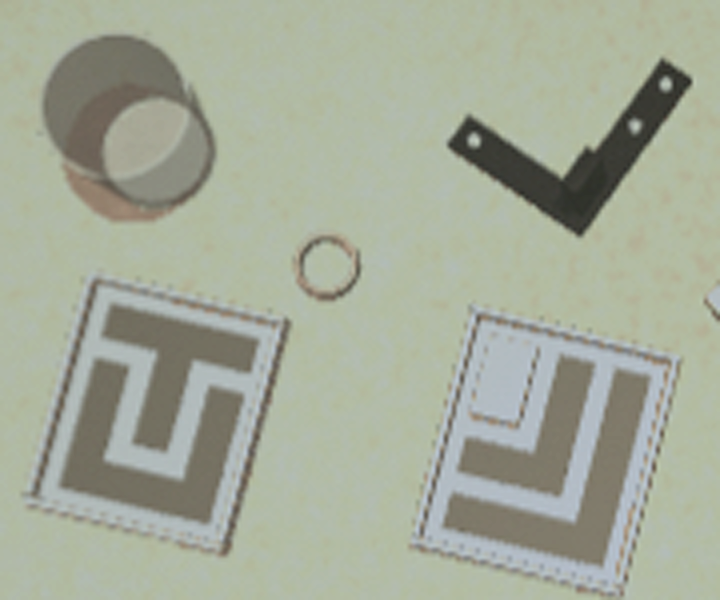

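Two crop facts: tray x points up the image for both trays (world about -12.6°), with the T at +x and the block at +x,+y. The bracket tab offsets match the descriptions, with yaws U -20.7°, T -72°, large L -34.5° and small L -56.3°. The black ones are the right choice, since the look-alikes are green or purple.

```bash
cat > p.py <<'E'
from h import *
from scipy.spatial.transform import Rotation as Ro
import sys
# usage: p.py x y z angle(deg, world dir of tool y)
def plan(x,y,z,ang):
    o=bot.get_obs(); R=Ro.from_euler('xyz',o['tcp_rot']).as_matrix()
    s=R.T@(np.array([x,y,z])-o['tool_pos']); cur=np.degrees(np.arctan2(R[1,1],R[0,1]))
    t=-(ang-cur); t=(t+90)%180-90   # tool x is down: positive turn = clockwise from above
    print('t',round(o['time'],2),'pos',o['tool_pos'].round(1),'yang',cur.round(1),'q',o['joint_positions'].round(2),'F',o['contact_force'].round(1),'w',round(o['grip_width'],1),'down',R[:,0].round(3))
    print('shift mm',s.round(1),'turn',round(t,1),'or',round(t-180*np.sign(t),1))
if __name__=='__main__': plan(*map(float,sys.argv[1:]))
E
python3 p.py 619 75 150 55.5
```

```text
t 0.2 pos [155.9 501.1 226.3] yang 72.7 q [ 1.12  0.34  1.52  0.    1.28 -0.15] F [-0.5 -0.5 -0.7] w 91.7 down [-0.    -0.001 -1.   ]
shift mm [  76.5 -269.1  568.8] turn 17.2 or -162.8
```

step_arm(targets=[[[0,-0.02,0.033,0],[0,-0.04,0.066,0],[0,-0.06,0.099,0],[0,-0.08,0.132,0],[0,-0.09,0.15,0]]])

```text
time: 0.62
tool_pos: [274.0, 367.9, 226.3]
tcp_rot: [-1.258, 1.569, -1.561]
contact_force: [-0.0, 1.2, 0.2]
grip_width: 91.8
```

step_arm(targets=[[[0,-0.02,0.033,0],[0,-0.04,0.066,0],[0,-0.06,0.099,0],[0,-0.08,0.132,0],[0,-0.09,0.15,0]]])

```text
time: 1.03
tool_pos: [392.3, 234.4, 226.6]
tcp_rot: [-1.003, 1.568, -1.308]
contact_force: [0.3, 0.2, 0.5]
grip_width: 92.1
```

step_arm(targets=[[[0,-0.015,0.025,0],[0,-0.03,0.05,0],[0,-0.035,0.055,0],[0,-0.035,0.055,0],[0,-0.035,0.055,0]]])

```text
time: 1.45
tool_pos: [433.8, 184.5, 226.5]
tcp_rot: [-1.347, 1.568, -1.654]
contact_force: [-0.1, 0.1, -0.6]
grip_width: 91.7
```

```bash
python3 - <<'E'
from h import *
c=cap('wrist'); save('w1.png',c['color'])
np.savez('w1.npz',**{k:c[k] for k in('color','depth','K','R','t','d')})
E
python3 p.py 619 75 150 55.5
```

```text
t 1.5 pos [433.5 185.  226.6] yang 72.5 q [ 0.24  0.24  1.66 -0.    1.23 -1.02] F [ 0.1  0.1 -1.5] w 91.8 down [-0.    -0.003 -1.   ]
shift mm [ 76.9 -49.1 209.9] turn 17.0 or -163.0
```

View pics/w1.png

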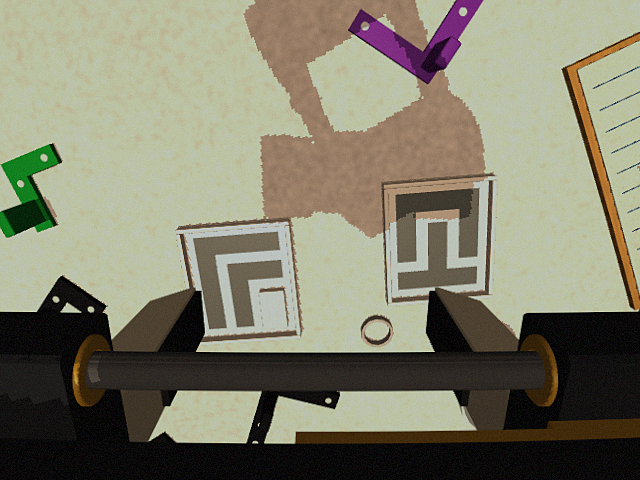

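Wrist view shows both trays: LL outline around (245,285), UT outline around (437,238), partly in shadow. The arm is clear.

```bash
cat > tr.py <<'E'
from m import *
class C(dict): pass
d=np.load('w1.npz'); c={k:d[k] for k in d}
im=c['color']; g=im.max(2)
for n,(x0,y0,x1,y1),hl in(('ll',(185,228,298,333),(96,80)),('ut',(392,188,486,294),(94,76))):
    r=g[y0:y1,x0:x1]; t,_=cv2.threshold(r,0,255,cv2.THRESH_OTSU)
    for t in (t,t-15):
        m=(r<t).astype(np.uint8); m=cv2.morphologyEx(m,cv2.MORPH_OPEN,np.ones((5,5),np.uint8))
        nl,lab,st,ce=cv2.connectedComponentsWithStats(m)
        for i in range(1,nl):
            if st[i,4]>500:
                v,u=np.nonzero(lab==i); p=ray(c,np.c_[u+x0,v+y0],3)[:,:2]
                ct=max(cv2.findContours((lab==i).astype(np.uint8),0,cv2.CHAIN_APPROX_NONE)[0],key=len).reshape(-1,2)
                th=theta(ray(c,ct+[x0,y0],3)[:,:2]); cc,sz=bb(p,th)
                print(n,t,'th',np.degrees(th).round(1),'ctr',cc.round(1),'sz',sz.round(1),'area px',st[i,4])
E
python3 tr.py
```

```text
ll 144.0 th -12.8 ctr [492.5  93.2] sz [94.5 78.7] area px 2846
ll 144.0 th -13.2 ctr [509.4 103.7] sz [67.  50.5] area px 1755
ll 144.0 th -20.6 ctr [507.1  37.4] sz [49.7 19.2] area px 809
ll 129.0 th -12.9 ctr [492.4  93.2] sz [94.2 78.2] area px 2776
ll 129.0 th -12.8 ctr [509.5 103.8] sz [66.6 50.3] area px 1713
ll 129.0 th -20.4 ctr [507.6  37.2] sz [48.7 19.2] area px 802
ut 140.0 th -12.7 ctr [494.3 285.7] sz [65.5 75.6] area px 3516
ut 140.0 th -13.0 ctr [522.7 279.4] sz [64.  75.1] area px 2235
ut 125.0 th -12.8 ctr [494.2 285.8] sz [65.  75.3] area px 3455
ut 125.0 th -12.7 ctr [522.6 279.4] sz [63.7 75. ] area px 2191
```

step_arm(targets=[[[0,-0.01,0.04,3],[0,-0.02,0.08,6],[0,-0.03,0.11,9],[0,-0.035,0.14,12],[0,-0.04,0.15,17]]])

```text
time: 1.92
tool_pos: [567.0, 101.5, 226.4]
tcp_rot: [-0.569, 1.568, -1.173]
contact_force: [-1.3, -0.3, -0.1]
grip_width: 91.8
```

```bash
python3 - <<'E'
from h import *
c=cap('wrist'); save('w2.png',c['color']);np.savez('w2.npz',**{k:c[k] for k in('color','depth','K','R','t','d')})
E
python3 p.py 619 75 150 55.5
```

```text
t 1.97 pos [566.9 100.8 226.2] yang 55.0 q [ 0.04  0.44  1.38 -0.    1.32 -0.91] F [ 0.5 -1.1  0.5] w 91.0 down [ 0.001 -0.003 -1.   ]
shift mm [76.3  9.  57.3] turn -0.5 or 179.5
```

View pics/w2.png

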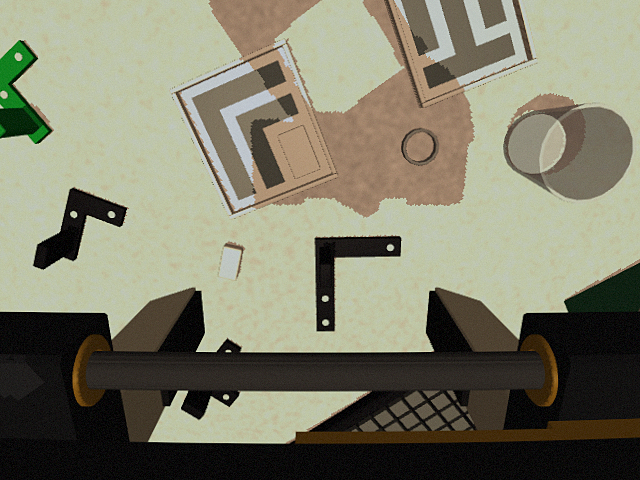

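The black large L fills (317-400, 237-330), with its tab nearly edge-on at about (325,255). Small L is at (75,225), and the cup's true location is on the right at (540,140).

```bash
cat > tab.py <<'E'
from m import *
def tabs(c,roi,zf=6,h=50):
    x0,y0,x1,y1=roi; im=c['color']; P=cloud(c); z=P[...,2]
    k=np.zeros((480,640),bool); k[y0:y1,x0:x1]=(im[y0:y1,x0:x1].max(2)<75)
    t=k&(z>h-10)&(z<h+10); f=k&(z<h-30)
    q=P[t][:,:2]; 
    v,u=np.nonzero(f); 
    ct=max(cv2.findContours(k.astype(np.uint8),0,cv2.CHAIN_APPROX_NONE)[0],key=len)
    th=theta(ray(c,ct,zf)[:,:2]); ctr,sz=bb(ray(c,np.c_[u,v],zf)[:,:2],th)
    hi=t&(z>h-3); v,u=np.nonzero(hi); r=cv2.minAreaRect(ray(c,np.c_[u,v],h)[:,:2].astype(np.float32))
    print('th',np.degrees(th).round(1),'ctr',ctr.round(1),'sz',sz.round(1),'zmax',np.percentile(z[t],98).round(1),'top rect',np.round(r[0],1),np.round(r[1],1),round(r[2],1),hi.sum())
E
python3 - <<'E'
from tab import *
d=np.load('w2.npz'); c={k:d[k] for k in d}
tabs(c,(310,230,405,335)); tabs(c,(30,180,130,272))
E
```

```text
th -33.4 ctr [660.9  87.8] sz [96.5 78.8] zmax 51.5 top rect [618.9  77.5] [ 9.2 22.7] 56.0 285
th 29.3 ctr [473.  -88.4] sz [52.5 71.1] zmax 51.1 top rect [ 469.7 -110.1] [10.9 22.9] 33.6 295
```

step_arm(targets=[[[0.02,0.005,0.025,0],[0.05,0.01,0.05,-1],[0.08,0.011,0.056,-1],[0.11,0.011,0.056,-1],[0.12,0.011,0.056,-1]]])

```text
time: 2.38
tool_pos: [615.7, 78.9, 101.5]
tcp_rot: [-2.202, 1.563, -2.792]
contact_force: [-0.7, -0.6, 0.2]
grip_width: 91.8
```

```bash
python3 p.py 619 77.5 20 56
```

```text
t 2.38 pos [615.7  78.9 101.5] yang 56.2 q [ 0.01  0.63  1.4  -0.    1.12 -0.97] F [-0.7 -0.6  0.2] w 91.8 down [-0.008 -0.003 -1.   ]
shift mm [81.5  1.2  3.9] turn 0.2 or -179.8
```

step_arm(targets=[[[0.02,0.001,0.004,0],[0.045,0.001,0.004,0],[0.065,0.001,0.004,0],[0.0815,0.001,0.004,0],[0.0815,0.001,0.004,0]]])

```text
time: 2.8
tool_pos: [616.3, 78.9, 17.7]
tcp_rot: [-2.363, 1.557, -2.951]
contact_force: [-1.8, -0.5, -0.6]
grip_width: 92.1
```

step_arm(targets=[[[0,0,0,0],[0,0,0,0],[0,0,0,0],[0,0,0,0],[0,0,0,0]]], jaw=1)

```text
time: 3.22
tool_pos: [616.9, 79.0, 18.9]
tcp_rot: [-2.334, 1.559, -2.922]
contact_force: [0.1, -0.9, -0.5]
grip_width: 63.3
```

step_arm(targets=[[[0,0,0,0],[0,0,0,0],[-0.01,0,0,0],[-0.03,0,0,0],[-0.05,0,0,0]]])

```text
time: 3.63
tool_pos: [616.9, 79.1, 69.4]
tcp_rot: [-2.361, 1.557, -2.949]
contact_force: [1.0, -0.2, 0.9]
grip_width: 30.0
```

```bash
python3 p.py 456.3 69.6 75 77.2
```

```text
t 3.63 pos [616.9  79.1  69.4] yang 56.3 q [ 0.01  0.68  1.42 -0.    1.06 -0.98] F [ 1.  -0.2  0.9] w 30.0 down [-0.013 -0.003 -1.   ]
shift mm [  -3.4  -97.  -128.4] turn -20.9 or 159.1
```

step_arm(targets=[[[0,0,0.001,0],[0.005,0,0.002,0],[0.02,0,0.002,0],[0.035,0,0.002,0],[0.05,0,0.002,0]]], jaw=0.55)

```text
time: 4.05
tool_pos: [617.1, 77.7, 17.6]
tcp_rot: [-2.381, 1.556, -2.97]
contact_force: [0.6, 0.6, 0.4]
grip_width: 41.2
```

step_arm(targets=[[[0,0,0,0],[0,0,0,0],[0,0,0,0],[0,0,0,0],[0,0,0,0]]], jaw=1)

```text
time: 4.47
tool_pos: [617.7, 77.7, 18.5]
tcp_rot: [-2.363, 1.557, -2.951]
contact_force: [-1.1, -0.9, 0.3]
grip_width: 12.8
```

step_arm(targets=[[[0,0,0,0],[0,0,0,0],[0,0,0,0],[0,0,0,0],[0,0,0,0]]])

```text
time: 4.88
tool_pos: [618.1, 77.7, 19.0]
tcp_rot: [-2.348, 1.558, -2.936]
contact_force: [-0.5, -0.7, 2.3]
grip_width: 10.1
```

step_arm(targets=[[[-0.005,0,0,0],[-0.02,0,0,0],[-0.04,0,0,0],[-0.05,0,0,0],[-0.05,0,0,0]]])

```text
time: 5.3
tool_pos: [620.3, 77.9, 71.6]
tcp_rot: [-2.222, 1.563, -2.81]
contact_force: [1.6, -0.6, -0.6]
grip_width: 9.7
```

```bash
python3 p.py 456.3 69.6 75 77.2
```

```text
t 5.3 pos [620.3  77.9  71.6] yang 56.3 q [ 0.    0.67  1.41 -0.    1.06 -0.98] F [ 1.6 -0.6 -0.6] w 9.7 down [-0.008 -0.003 -1.   ]
shift mm [  -2.1  -97.8 -131.9] turn -20.9 or 159.1
```

step_arm(targets=[[[0,-0.02,-0.027,-4],[0,-0.04,-0.054,-8],[0,-0.06,-0.08,-13],[0,-0.08,-0.108,-17],[0,-0.098,-0.132,-21]]])

```text
time: 5.72
tool_pos: [453.1, 69.5, 72.0]
tcp_rot: [-2.668, 1.561, -2.886]
contact_force: [-0.1, -0.1, -0.4]
grip_width: 9.7
```

step_arm(targets=[[[0,0,0,0],[0,0,0,0],[0,0,0,0],[0,0,0,0],[0,0,0,0]]])

```text
time: 6.13
tool_pos: [454.3, 69.5, 71.9]
tcp_rot: [-2.643, 1.561, -2.861]
contact_force: [0.3, 0.5, -0.8]
grip_width: 9.8
```

```bash
python3 p.py 456.3 69.6 22 77.2;  python3 - <<'E'
from h import *
c=cap('wrist'); save('w3.png',c['color'])
E
```

```text
t 6.13 pos [454.3  69.5  71.9] yang 77.5 q [-0.01  0.43  1.89 -0.    0.83 -1.36] F [ 0.3  0.5 -0.8] w 9.8 down [-0.009 -0.003 -1.   ]
shift mm [49.8  0.7  2.3] turn 0.3 or -179.7
```

View pics/w3.png

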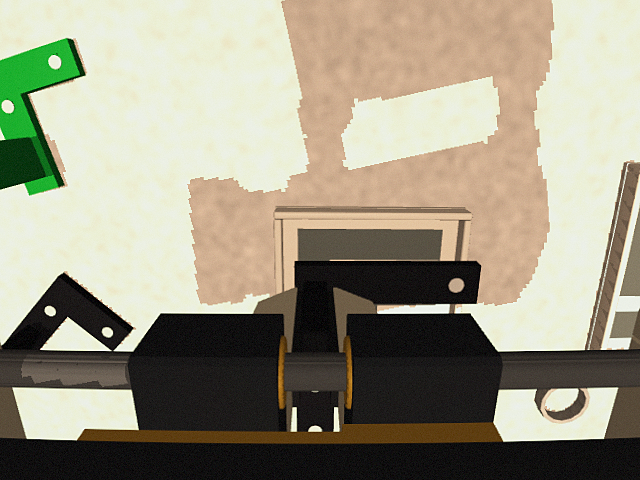

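The bracket hangs parallel to the tray outline, aligned. I'll lower it and release.

step_arm(targets=[[[0.015,0.001,0.002,0],[0.03,0.001,0.002,0],[0.042,0.001,0.002,0],[0.049,0.001,0.002,0],[0.049,0.001,0.002,0]]])

```text
time: 6.6
tool_pos: [455.9, 69.9, 21.8]
tcp_rot: [-2.694, 1.56, -2.912]
contact_force: [0.6, -0.1, -1.4]
grip_width: 9.7
```

step_arm(targets=[[[0,0,0,0],[0,0,0,0],[0,0,0,0],[0,0,0,0],[0,0,0,0]]], jaw=0.55)

```text
time: 7.02
tool_pos: [456.1, 69.9, 22.1]
tcp_rot: [-2.678, 1.561, -2.896]
contact_force: [1.0, -0.6, 0.5]
grip_width: 38.4
```

step_arm(targets=[[[-0.02,0,0,0],[-0.05,0,0,0],[-0.08,0,0,0],[-0.11,0,0,0],[-0.11,0,0,0]]])

```text
time: 7.43
tool_pos: [460.4, 70.3, 137.4]
tcp_rot: [-1.273, 1.568, -1.492]
contact_force: [1.3, -0.1, 0.3]
grip_width: 41.4
```

```bash
python3 p.py 469.5 -111 110 33.7
```

```text
t 7.43 pos [460.4  70.3 137.4] yang 77.5 q [-0.01  0.33  1.81 -0.    1.   -1.36] F [ 1.3 -0.1  0.3] w 41.4 down [ 0.    -0.003 -1.   ]
shift mm [  27.9 -174.9   48.2] turn 43.8 or -136.2
```

step_arm(targets=[[[0,-0.035,0.01,7],[0,-0.07,0.02,14],[0,-0.105,0.03,21],[0,-0.14,0.04,28],[0,-0.17,0.048,35]]])

```text
time: 7.85
tool_pos: [470.2, -108.2, 137.7]
tcp_rot: [-0.602, 1.568, -1.438]
contact_force: [0.3, -0.2, 0.4]
grip_width: 41.1
```

step_arm(targets=[[[0,0,0,5],[0,0,0,8.8],[0.01,0,0,8.8],[0.01,0,0,8.8],[0.01,0,0,8.8]]])

```text
time: 8.27
tool_pos: [469.6, -108.0, 127.1]
tcp_rot: [-1.038, 1.568, -2.027]
contact_force: [-0.1, 0.5, -0.2]
grip_width: 41.2
```

```bash
python3 p.py 469.5 -111 20 33.7
```

```text
t 8.27 pos [ 469.6 -108.   127.1] yang 33.3 q [-0.38  0.38  1.78 -0.    0.98 -0.96] F [-0.1  0.5 -0.2] w 41.2 down [-0.001 -0.002 -1.   ]
shift mm [107.1  -1.5   2.2] turn -0.4 or 179.6
```

step_arm(targets=[[[0.02,-0.001,0.003,0],[0.05,-0.001,0.003,0],[0.08,-0.001,0.003,0],[0.107,-0.001,0.003,0],[0.107,-0.001,0.003,0]]])

```text
time: 8.68
tool_pos: [467.5, -110.0, 16.3]
tcp_rot: [-2.238, 1.562, 3.057]
contact_force: [-1.3, -0.2, -0.4]
grip_width: 41.6
```

step_arm(targets=[[[0,0,0,0],[0,0,0,0],[0,0,0,0],[0,0,0,0],[0,0,0,0]]], jaw=1)

```text
time: 9.1
tool_pos: [468.3, -110.3, 17.6]
tcp_rot: [-2.113, 1.564, -3.101]
contact_force: [-0.4, -1.0, 0.5]
grip_width: 12.7
```

step_arm(targets=[[[0,0,0,0],[0,0,0,0],[0,0,0,0],[0,0,0,0],[0,0,0,0]]])

```text
time: 9.52
tool_pos: [468.3, -110.3, 17.7]
tcp_rot: [-2.106, 1.565, -3.094]
contact_force: [-0.7, -0.2, 1.1]
grip_width: 9.6
```

step_arm(targets=[[[-0.01,0,0,0],[-0.04,0,0,0],[-0.07,0,0,0],[-0.09,0,0,0],[-0.09,0,0,0]]])

```text
time: 9.93
tool_pos: [471.3, -111.2, 112.2]
tcp_rot: [-0.219, 1.567, -1.207]
contact_force: [-0.0, 0.5, -0.0]
grip_width: 9.7
```

```bash
python3 p.py 534.5 87.8 110 77.2
```

```text
t 9.93 pos [ 471.3 -111.2  112.2] yang 33.4 q [-0.39  0.4   1.8  -0.    0.95 -0.97] F [-0.   0.5 -0. ] w 9.7 down [ 0.001 -0.003 -1.   ]
shift mm [   1.6  162.3 -131.4] turn -43.8 or 136.2
```

step_arm(targets=[[[0,0.025,-0.022,-6],[0,0.052,-0.047,-13],[0,0.08,-0.072,-20],[0,0.11,-0.1,-27],[0,0.135,-0.122,-33.8]]])

```text
time: 10.35
tool_pos: [516.6, 67.3, 111.5]
tcp_rot: [-1.015, 1.568, -1.406]
contact_force: [1.0, -0.5, -1.0]
grip_width: 10.0
```

step_arm(targets=[[[0.01,0.005,-0.004,-5],[0.02,0.01,-0.009,-10],[0.03,0.014,-0.013,-10],[0.03,0.014,-0.013,-10],[0.03,0.014,-0.013,-10]]])

```text
time: 10.77
tool_pos: [509.3, 85.3, 81.0]
tcp_rot: [-1.747, 1.567, -1.964]
contact_force: [0.3, -0.1, -0.1]
grip_width: 9.6
```

```bash
python3 p.py 521 84 22 77.2
```

```text
t 10.77 pos [509.3  85.3  81. ] yang 77.6 q [ 0.02  0.49  1.74 -0.    0.91 -1.33] F [ 0.3 -0.1 -0.1] w 9.6 down [-0.001 -0.003 -1.   ]
shift mm [59.   1.5 11.7] turn 0.4 or -179.6
```

step_arm(targets=[[[0,0.001,0.007,0],[0.005,0.001,0.013,0],[0.02,0.001,0.013,0],[0.035,0.001,0.013,0],[0.045,0.001,0.013,0]]])

```text
time: 11.18
tool_pos: [522.8, 82.6, 35.1]
tcp_rot: [-1.676, 1.567, -1.895]
contact_force: [-0.4, 0.2, -0.6]
grip_width: 10.3
```

```bash
python3 p.py 521 84 21.5 77.2;python3 - <<'E'
from h import *
c=cap('wrist'); save('w4.png',c['color'])
E
```

```text
t 11.18 pos [522.8  82.6  35.1] yang 77.5 q [ 0.01  0.58  1.74 -0.    0.82 -1.34] F [-0.4  0.2 -0.6] w 10.3 down [-0.001 -0.003 -1.   ]
shift mm [13.6  1.  -2.1] turn 0.3 or -179.7
```

View pics/w4.png

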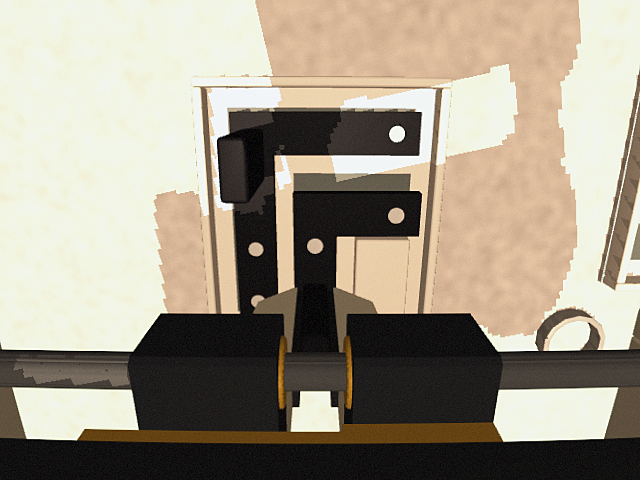

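The large L sits on its outline at (230-420,110-155). The small L is above its own place, clear of the block at (380,270).

step_arm(targets=[[[0.004,0.001,-0.003,0],[0.008,0.001,-0.003,0],[0.012,0.001,-0.003,0],[0.013,0.001,-0.003,0],[0.013,0.001,-0.003,0]]])

```text
time: 11.65
tool_pos: [519.1, 84.2, 20.8]
tcp_rot: [-2.188, 1.566, -2.407]
contact_force: [0.7, 0.4, -1.0]
grip_width: 10.0
```

step_arm(targets=[[[0,0,0,0],[0,0,0,0],[0,0,0,0],[0,0,0,0],[0,0,0,0]]], jaw=0.55)

```text
time: 12.07
tool_pos: [519.2, 84.3, 20.9]
tcp_rot: [-2.152, 1.566, -2.371]
contact_force: [0.5, -0.6, 0.7]
grip_width: 38.4
```

step_arm(targets=[[[-0.02,0,0,0],[-0.05,0,0,0],[-0.08,0,0,0],[-0.11,0,0,0],[-0.12,0,0,0]]])

```text
time: 12.48
tool_pos: [521.5, 84.7, 145.2]
tcp_rot: [-0.504, 1.566, -0.722]
contact_force: [0.9, -0.1, 0.6]
grip_width: 41.1
```

```bash
python3 p.py 620 -106 150 18
```

```text
t 12.48 pos [521.5  84.7 145.2] yang 77.5 q [ 0.02  0.43  1.64 -0.    1.07 -1.33] F [ 0.9 -0.1  0.6] w 41.1 down [ 0.003 -0.003 -1.   ]
shift mm [  -3.9 -164.9  137.4] turn 59.5 or -120.5
```

step_arm(targets=[[[0,-0.02,0.023,-5],[0,-0.045,0.052,-10],[0,-0.07,0.08,-15],[0,-0.095,0.11,-21],[0,-0.12,0.139,-27]]])

```text
time: 12.9
tool_pos: [631.9, -63.9, 145.5]
tcp_rot: [-1.039, 1.567, -0.781]
contact_force: [0.8, 0.6, 0.4]
grip_width: 41.3
```

step_arm(targets=[[[0,-0.01,0.01,-2],[0,-0.015,0.02,-3.5],[0,-0.015,0.02,-3.5],[0,-0.015,0.02,-3.5],[0,-0.015,0.02,-3.5]]])

```text
time: 13.32
tool_pos: [654.2, -72.6, 145.0]
tcp_rot: [-1.374, 1.568, -1.054]
contact_force: [-0.4, 0.2, -0.1]
grip_width: 41.4
```

```bash
python3 p.py 662.5 -104 20 108;python3 - <<'E'
from h import *
from tab import *
c=cap('wrist'); save('w5.png',c['color'])
c=cap('top'); tabs(c,(352,130,400,178))
E
```

```text
t 13.32 pos [654.2 -72.6 145. ] yang 108.3 q [-0.23  0.65  1.24 -0.    1.25 -2.12] F [-0.4  0.2 -0.1] w 41.4 down [ 0.001 -0.002 -1.   ]
shift mm [125.1 -32.   -2. ] turn 0.3 or -179.7Traceback (most recent call last):
  File "<stdin>", line 4, in <module>
  File "tab.py", line 9, in tabs
    th=theta(ray(c,ct,zf)[:,:2]); ctr,sz=bb(ray(c,np.c_[u,v],zf)[:,:2],th)
                                            ~~~^^^^^^^^^^^^^^^^^
  File "h.py", line 8, in ray
    p=cv2.undistortPoints(np.array(uv,float).reshape(-1,1,2),c['K'],c['d']).reshape(-1,2)
      ~~~~~~~~~~~~~~~~~~~^^^^^^^^^^^^^^^^^^^^^^^^^^^^^^^^^^^^^^^^^^^^^^^^^^
cv2.error: OpenCV(4.12.0) /io/opencv/modules/calib3d/src/undistort.dispatch.cpp:347: error: (-215:Assertion failed) CV_IS_MAT(_src) && CV_IS_MAT(_dst) && (_src->rows == 1 || _src->cols == 1) && (_dst->rows == 1 || _dst->cols == 1) && _src->cols + _src->rows - 1 == _dst->rows + _dst->cols - 1 && (CV_MAT_TYPE(_src->type) == CV_32FC2 || CV_MAT_TYPE(_src->type) == CV_64FC2) && (CV_MAT_TYPE(_dst->type) == CV_32FC2 || CV_MAT_TYPE(_dst->type) == CV_64FC2) in function 'cvUndistortPointsInternal'
```

View pics/w5.png

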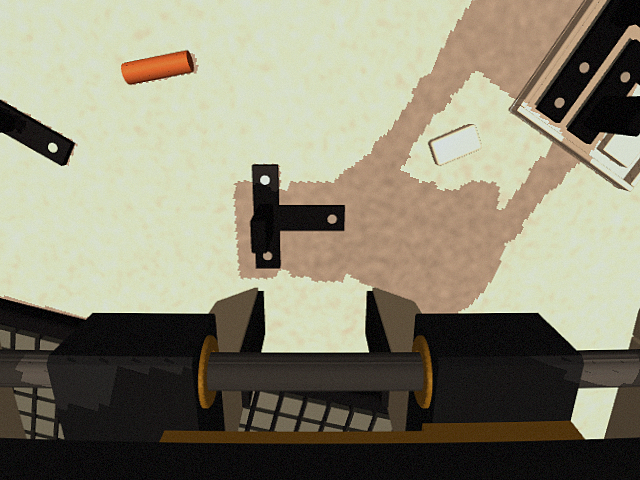

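The T is seen at (265,230) with its tab at about (262,230). I'll measure it from this view.

```bash
python3 - <<'E'
from tab import *
c=cap('wrist'); tabs(c,(240,155,350,275))
P=cloud(c)
print(P[230,262],P[190,262],P[215,340],P[175,265], ray(c,[[340,217],[262,230]],6))
E
```

```text
th 17.8 ctr [656.1 -82.8] sz [75.4 63.8] zmax 51.6 top rect [ 663.3 -104.8] [22.1  9.8] 18.1 538
[ 659.18362333 -103.71994668   50.49554625] [ 645.28548527 -113.23990798    6.61969444] [645.18935259 -55.3187614    6.44595567] [ 634.44348362 -114.21400769    6.80625405] [[ 646.68586884  -54.76861832    6.        ]
 [ 673.61228518 -105.06331172    6.        ]]
```

step_arm(targets=[[[0,-0.015,0,0],[0.02,-0.033,0,0],[0.045,-0.033,0,0],[0.06,-0.033,0,0],[0.07,-0.033,0,0]]])

```text
time: 13.88
tool_pos: [664.2, -105.0, 73.8]
tcp_rot: [-1.861, 1.568, -1.541]
contact_force: [0.4, -1.3, 0.1]
grip_width: 41.3
```

step_arm(targets=[[[0.01,0,0.001,0],[0.03,0,0.001,0],[0.045,0,0.001,0],[0.051,0,0.001,0],[0.051,0,0.001,0]]])

```text
time: 14.3
tool_pos: [664.5, -104.7, 21.5]
tcp_rot: [-2.777, 1.568, -2.458]
contact_force: [-0.5, 0.8, 0.2]
grip_width: 41.3
```

```bash
python3 p.py 663.3 -104.8 20 108
```

```text
t 14.3 pos [ 664.5 -104.7   21.5] yang 108.3 q [-0.27  0.81  1.3  -0.    1.04 -2.16] F [-0.5  0.8  0.2] w 41.3 down [-0.002 -0.002 -1.   ]
shift mm [ 1.5  0.3 -1.2] turn 0.3 or -179.7
```

step_arm(targets=[[[0,0,0,0],[0,0,0,0],[0,0,0,0],[0,0,0,0],[0,0,0,0]]], jaw=1)

```text
time: 14.72
tool_pos: [664.9, -104.7, 22.3]
tcp_rot: [-2.288, 1.568, -1.968]
contact_force: [-0.0, -2.5, 0.1]
grip_width: 12.4
```

step_arm(targets=[[[0,0,0,0],[0,0,0,0],[0,0,0,0],[0,0,0,0],[0,0,0,0]]])

```text
time: 15.13
tool_pos: [664.9, -104.8, 22.4]
tcp_rot: [-2.245, 1.568, -1.926]
contact_force: [-0.3, -0.5, 0.9]
grip_width: 9.8
```

step_arm(targets=[[[-0.01,0,0,0],[-0.04,0,0,0],[-0.07,0,0,0],[-0.1,0,0,0],[-0.1,0,0,0]]])

```text
time: 15.55
tool_pos: [668.4, -105.4, 130.4]
tcp_rot: [-0.779, 1.559, -0.46]
contact_force: [1.4, 0.5, 0.8]
grip_width: 10.1
```

```bash
python3 p.py 545.5 274 120 167.2; python3 - <<'E'
from h import *
c=cap('top'); print('cup rim/base',ray(c,[[173.5,150]],80),ray(c,[[184.5,162]],0))
E
```

```text
t 15.55 pos [ 668.4 -105.4  130.4] yang 108.3 q [-0.27  0.69  1.2  -0.    1.24 -2.16] F [1.4 0.5 0.8] w 10.1 down [ 0.011 -0.005 -1.   ]
shift mm [  7.  398.9   2.4] turn -58.9 or 121.1
cup rim/base [[640.14946784 287.50911648  80.        ]] [[ 6.40920292e+02  2.87850060e+02 -1.13686838e-13]]
```

step_arm(targets=[[[0,0.02,0,-4],[0,0.05,0,-9],[0,0.085,0,-14],[0,0.12,0,-19],[0,0.155,0,-24]]])

```text
time: 16.02
tool_pos: [617.2, 43.2, 125.4]
tcp_rot: [-1.412, 1.564, -0.67]
contact_force: [0.4, 1.2, -0.4]
grip_width: 9.5
```

```bash
python3 p.py 545.8 275.5 120 167.2
```

```text
t 16.02 pos [617.2  43.2 125.4] yang 132.5 q [-0.05  0.6   1.39 -0.    1.14 -2.36] F [ 0.4  1.2 -0.4] w 9.5 down [ 0.005 -0.004 -1.   ]
shift mm [  4.  219.5 104.4] turn -34.7 or 145.3
```

step_arm(targets=[[[0,0.035,0.017,-6],[0,0.07,0.034,-12],[0,0.105,0.05,-18],[0,0.14,0.067,-24],[0,0.175,0.083,-30]]])

```text
time: 16.43
tool_pos: [558.7, 229.8, 123.5]
tcp_rot: [-2.158, 1.565, -0.887]
contact_force: [0.3, -0.2, -1.6]
grip_width: 10.1
```

```bash
python3 p.py 545.8 275.5 80 167.2
```

```text
t 16.43 pos [558.7 229.8 123.5] yang 162.8 q [ 0.27  0.58  1.44 -0.01  1.12 -2.57] F [ 0.3 -0.2 -1.6] w 10.1 down [ 0.004 -0.005 -1.   ]
shift mm [43.3 26.  40. ] turn -4.4 or 175.6
```

step_arm(targets=[[[0,0.013,0.02,-2],[0.005,0.026,0.04,-4.4],[0.02,0.026,0.04,-4.4],[0.035,0.026,0.04,-4.4],[0.043,0.026,0.04,-4.4]]])

```text
time: 16.85
tool_pos: [544.0, 275.7, 77.8]
tcp_rot: [-2.921, 1.565, -1.573]
contact_force: [0.1, 0.0, -1.0]
grip_width: 9.9
```

step_arm(targets=[[[0,0,0,0],[0,0,0,0],[0.01,0,0,0],[0.02,0,0,0],[0.025,0,0,0]]])

```text
time: 17.27
tool_pos: [543.7, 275.0, 51.6]
tcp_rot: [-3.086, 1.564, -1.738]
contact_force: [-0.8, -0.3, -0.6]
grip_width: 9.9
```

```bash
python3 p.py 545.8 275.5 25.4 167.2;python3 - <<'E'
from h import *
c=cap('wrist'); save('w6.png',c['color'])
E
```

```text
t 17.27 pos [543.7 275.   51.6] yang 167.2 q [ 0.35  0.67  1.49 -0.01  0.99 -2.57] F [-0.8 -0.3 -0.6] w 9.9 down [-0.001 -0.006 -1.   ]
shift mm [26.2 -2.   1.1] turn 0.0 or -180.0
```

View pics/w6.png

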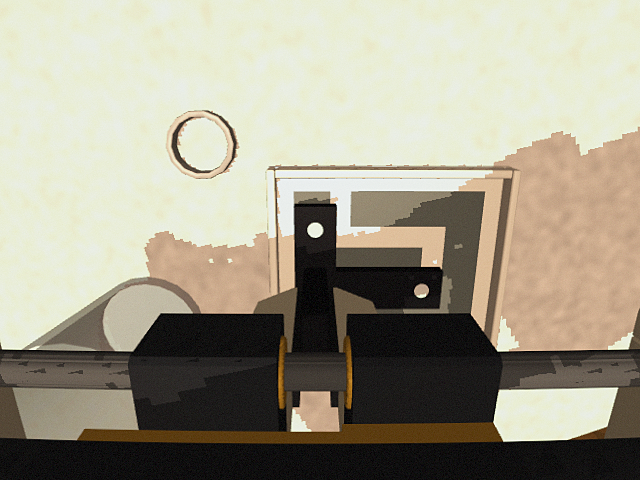

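T's crossbar at (315,250) lies over its outline and the stem points into the U mouth. The cup at lower left is under the gripper body with margin.

step_arm(targets=[[[0.006,-0.002,0.001,0],[0.013,-0.002,0.001,0],[0.02,-0.002,0.001,0],[0.0245,-0.002,0.001,0],[0.0245,-0.002,0.001,0]]])

```text
time: 17.73
tool_pos: [545.0, 275.1, 25.6]
tcp_rot: [2.929, 1.563, -2.006]
contact_force: [0.2, 0.4, -1.0]
grip_width: 9.9
```

step_arm(targets=[[[0,0,0,0],[0,0,0,0],[0,0,0,0],[0,0,0,0],[0,0,0,0]]], jaw=0.55)

```text
time: 18.15
tool_pos: [545.1, 275.1, 25.7]
tcp_rot: [2.957, 1.563, -1.978]
contact_force: [-0.7, -0.3, 0.2]
grip_width: 38.2
```

step_arm(targets=[[[-0.02,0,0,0],[-0.05,0,0,0],[-0.08,0,0,0],[-0.11,0,0,0],[-0.14,0,0,0]]])

```text
time: 18.57
tool_pos: [545.3, 276.1, 167.2]
tcp_rot: [2.953, 1.563, -1.982]
contact_force: [0.3, -0.5, -0.5]
grip_width: 41.3
```

```bash
python3 p.py 500 100 165 70
```

```text
t 18.57 pos [545.3 276.1 167.2] yang 167.3 q [ 0.35  0.55  1.35 -0.01  1.24 -2.57] F [ 0.3 -0.5 -0.5] w 41.3 down [-0.003 -0.007 -1.   ]
shift mm [   3.6    5.3 -181.8] turn -82.7 or 97.3
```

step_arm(targets=[[[0,-0.006,-0.027,7],[0,-0.012,-0.054,14],[0,-0.018,-0.081,21],[0,-0.024,-0.108,28],[0,-0.031,-0.137,35]]])

```text
time: 18.98
tool_pos: [545.1, 134.8, 168.5]
tcp_rot: [-2.666, 1.563, -1.934]
contact_force: [1.2, 0.1, 1.0]
grip_width: 41.4
```

step_arm(targets=[[[0,-0.018,-0.022,7],[0,-0.036,-0.044,14],[0,-0.054,-0.066,21],[0,-0.072,-0.088,28],[0,-0.09,-0.109,35]]])

```text
time: 19.4
tool_pos: [523.7, -6.4, 169.8]
tcp_rot: [-2.008, 1.563, -1.893]
contact_force: [-0.6, 0.4, 0.4]
grip_width: 41.6
```

step_arm(targets=[[[0,-0.027,-0.008,7],[0,-0.054,-0.015,14],[0,-0.081,-0.022,21],[0,-0.108,-0.03,28],[0,-0.136,-0.038,35]]])

```text
time: 19.82
tool_pos: [501.2, -147.1, 171.1]
tcp_rot: [-1.328, 1.563, -1.83]
contact_force: [1.3, -0.0, 0.4]
grip_width: 41.5
```

step_arm(targets=[[[0,-0.025,0.008,7],[0,-0.05,0.016,14],[0,-0.075,0.024,21],[0,-0.09,0.03,28],[0,-0.09,0.03,35]]])

```text
time: 20.23
tool_pos: [483.7, -243.7, 171.9]
tcp_rot: [-0.611, 1.562, -1.732]
contact_force: [-0.4, -0.5, 0.9]
grip_width: 40.9
```

step_arm(targets=[[[0,0,0,7],[0,0,0,14],[0,0,0,21],[0,0,0,28],[0,0,0,35]]])

```text
time: 20.65
tool_pos: [483.6, -243.7, 172.0]
tcp_rot: [0.024, 1.562, -1.715]
contact_force: [-0.3, 0.6, -0.0]
grip_width: 41.4
```

```bash
python3 p.py 478.6 -278 120 -20.9;python3 - <<'E'
from h import *
c=cap('wrist'); save('w7.png',c['color']);np.savez('w7.npz',**{k:c[k] for k in('color','depth','K','R','t','d')})
E
```

```text
t 20.65 pos [ 483.6 -243.7  172. ] yang -9.6 q [-0.6   0.42  1.56 -0.01  1.15 -0.43] F [-0.3  0.6 -0. ] w 41.4 down [-0.001 -0.009 -1.   ]
shift mm [52.4  0.8 34.2] turn 11.3 or -168.7
```

View pics/w7.png

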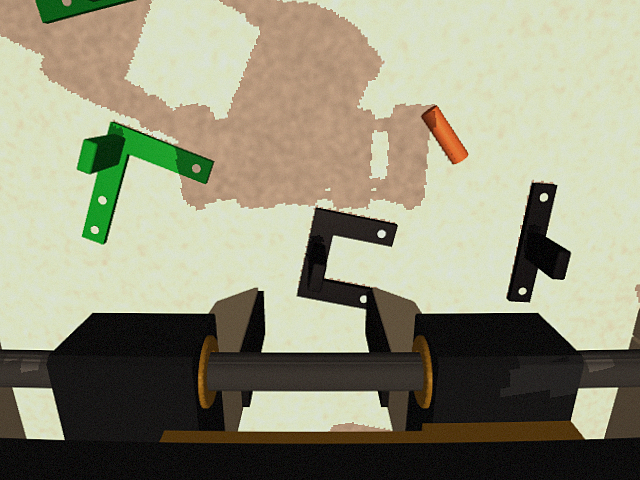

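The U is at (298-397, 208-308), its tab at about (318,262), with one leg end partly hidden by a finger. The strap at (540,245) stays clear.

```bash
python3 - <<'E'
from tab import *
d=np.load('w7.npz'); c={k:d[k] for k in d}
tabs(c,(290,200,362,315))
E
python3 p.py 478.6 -278 21 -20.9
```

```text
th -20.2 ctr [ 495.1 -284.5] sz [51.8 76.7] zmax 51.4 top rect [ 479.1 -278.3] [22.8 10. ] 68.1 419
t 20.7 pos [ 483.7 -243.7  172.1] yang -10.0 q [-0.6   0.42  1.56 -0.01  1.15 -0.42] F [ 0.  -0.6  0.4] w 41.5 down [-0.001 -0.009 -1.   ]
shift mm [151.4   0.9  33.3] turn 10.9 or -169.1
```

step_arm(targets=[[[0,0.001,0.015,5],[0,0.001,0.034,11],[0.03,0.001,0.034,11],[0.06,0.001,0.034,11],[0.09,0.001,0.034,11]]])

```text
time: 21.12
tool_pos: [478.8, -278.7, 81.9]
tcp_rot: [0.407, 1.561, -1.528]
contact_force: [-1.0, -0.1, -0.6]
grip_width: 41.3
```

```bash
python3 p.py 479.1 -278.3 21 -21
```

```text
t 21.12 pos [ 478.8 -278.7   81.9] yang -20.9 q [-0.66  0.55  1.64 -0.01  0.95 -0.29] F [-1.  -0.1 -0.6] w 41.3 down [ 0.   -0.01 -1.  ]
shift mm [60.9 -0.1 -1.1] turn 0.1 or -179.9
```

step_arm(targets=[[[0.015,0,-0.001,0],[0.03,0,-0.001,0],[0.05,0,-0.001,0],[0.06,0,-0.001,0],[0.06,0,-0.001,0]]])

```text
time: 21.53
tool_pos: [477.9, -277.5, 19.9]
tcp_rot: [-0.009, 1.563, -1.943]
contact_force: [-0.8, 0.2, 0.3]
grip_width: 41.1
```

step_arm(targets=[[[0,0,0,0],[0,0,0,0],[0,0,0,0],[0,0,0,0],[0,0,0,0]]], jaw=1)

```text
time: 21.95
tool_pos: [478.3, -277.8, 20.7]
tcp_rot: [0.157, 1.562, -1.776]
contact_force: [0.8, -0.1, -0.3]
grip_width: 12.8
```

step_arm(targets=[[[0,0,0,0],[0,0,0,0],[0,0,0,0],[0,0,0,0],[0,0,0,0]]])

```text
time: 22.37
tool_pos: [478.3, -277.8, 20.7]
tcp_rot: [0.158, 1.562, -1.776]
contact_force: [-0.1, 0.9, 0.8]
grip_width: 9.7
```

step_arm(targets=[[[-0.01,0,0,0],[-0.04,0,0,0],[-0.07,0,0,0],[-0.1,0,0,0],[-0.13,0,0,0]]])

```text
time: 22.78
tool_pos: [478.3, -276.5, 152.8]
tcp_rot: [0.161, 1.562, -1.772]
contact_force: [1.0, 0.8, -1.1]
grip_width: 9.9
```

```bash
python3 p.py 470.9 291 155 -12.8
```

```text
t 22.78 pos [ 478.3 -276.5  152.8] yang -20.8 q [-0.66  0.46  1.56 -0.01  1.12 -0.29] F [ 1.   0.8 -1.1] w 9.9 down [-0.002 -0.008 -1.   ]
shift mm [  -7.  -208.3 -527.9] turn -8.0 or 172.0
```

step_arm(targets=[[[0,-0.01,-0.025,0],[0,-0.024,-0.06,0],[0,-0.039,-0.1,0],[0,-0.054,-0.138,0],[0,-0.069,-0.176,0]]])

```text
time: 23.2
tool_pos: [475.8, -85.8, 151.9]
tcp_rot: [0.251, 1.562, -1.684]
contact_force: [0.7, -0.1, -0.9]
grip_width: 9.8
```

step_arm(targets=[[[0,-0.014,-0.036,0],[0,-0.028,-0.072,0],[0,-0.042,-0.108,0],[0,-0.056,-0.143,0],[0,-0.069,-0.176,0]]])

```text
time: 23.62
tool_pos: [473.5, 105.3, 151.2]
tcp_rot: [0.345, 1.562, -1.589]
contact_force: [0.8, 0.3, -0.7]
grip_width: 10.1
```

step_arm(targets=[[[0,-0.014,-0.036,-2],[0,-0.028,-0.072,-4],[0,-0.042,-0.108,-6],[0,-0.056,-0.14,-8],[0,-0.065,-0.165,-8]]])

```text
time: 24.03
tool_pos: [470.5, 285.5, 150.4]
tcp_rot: [0.247, 1.563, -1.544]
contact_force: [0.0, -0.2, 0.0]
grip_width: 10.0
```

```bash
python3 p.py 470.9 291 80 -12.8
```

```text
t 24.03 pos [470.5 285.5 150.4] yang -12.6 q [ 0.41  0.46  1.56 -0.01  1.12  0.63] F [ 0.  -0.2  0. ] w 10.0 down [ 0.    -0.008 -1.   ]
shift mm [70.3 -0.9 -5.9] turn 0.2 or -179.8
```

step_arm(targets=[[[0,-0.001,-0.006,0],[0.02,-0.001,-0.006,0],[0.05,-0.001,-0.006,0],[0.075,-0.001,-0.006,0],[0.095,-0.001,-0.006,0]]])

```text
time: 24.45
tool_pos: [470.2, 290.0, 54.1]
tcp_rot: [0.093, 1.562, -1.698]
contact_force: [-0.5, 0.3, -1.5]
grip_width: 9.5
```

```bash
python3 p.py 470.9 291 24 -12.8;python3 - <<'E'
from h import *
c=cap('wrist'); save('w8.png',c['color'])
E
```

```text
t 24.45 pos [470.2 290.   54.1] yang -12.6 q [ 0.42  0.59  1.65 -0.01  0.91  0.64] F [-0.5  0.3 -1.5] w 9.5 down [-0.001 -0.009 -1.   ]
shift mm [30.1  0.4 -1.4] turn 0.2 or -179.8
```

View pics/w8.png

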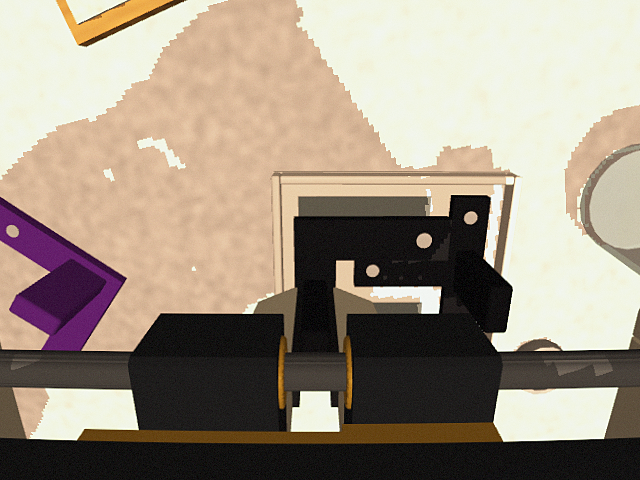

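The T is in place and the U hangs over its outline at (300-450,200-310). I'll lower it and release.

step_arm(targets=[[[0.008,0,-0.001,0],[0.016,0,-0.001,0],[0.024,0,-0.001,0],[0.0295,0,-0.001,0],[0.0295,0,-0.001,0]]])

```text
time: 24.92
tool_pos: [469.0, 289.9, 22.4]
tcp_rot: [-0.216, 1.56, -2.008]
contact_force: [-1.6, 0.8, 3.3]
grip_width: 9.8
```

step_arm(targets=[[[0,0,0,0],[0,0,0,0],[0,0,0,0],[0,0,0,0],[0,0,0,0]]], jaw=0.55)

```text
time: 25.33
tool_pos: [469.1, 289.9, 22.5]
tcp_rot: [-0.204, 1.56, -1.995]
contact_force: [0.3, 0.1, -0.1]
grip_width: 38.2
```

step_arm(targets=[[[-0.02,0,0,0],[-0.05,0,0,0],[-0.08,0,0,0],[-0.11,0,0,0],[-0.14,0,0,0]]])

```text
time: 25.75
tool_pos: [469.5, 291.2, 163.8]
tcp_rot: [-0.232, 1.559, -2.023]
contact_force: [1.2, -0.1, -0.4]
grip_width: 41.1
```

step_arm(targets=[[[-0.02,0,0.03,0],[-0.04,0,0.06,0],[-0.06,0,0.09,0],[-0.06,0,0.12,0],[-0.06,0,0.15,0]]])

```text
time: 26.17
tool_pos: [437.0, 144.4, 226.8]
tcp_rot: [0.039, 1.561, -1.751]
contact_force: [0.4, -0.8, -1.0]
grip_width: 41.2
```

```bash
python3 p.py 470.9 291 24 -12.8;python3 - <<'E'
from h import *
c=cap('top'); im=c['color']; save('end.png',im)
P=cloud(c)
a=cv2.resize(im[135:280,140:330],None,fx=4,fy=4,interpolation=cv2.INTER_CUBIC); save('endc.png',np.clip(a*1.8,0,255).astype(np.uint8))
E
```

```text
t 26.17 pos [437.  144.4 226.8] yang -12.6 q [ 0.16  0.23  1.69 -0.01  1.23  0.38] F [ 0.4 -0.8 -1. ] w 41.2 down [-0.002 -0.01  -1.   ]
shift mm [ 201.3    1.  -152.4] turn 0.2 or -179.8
```

View pics/endc.png

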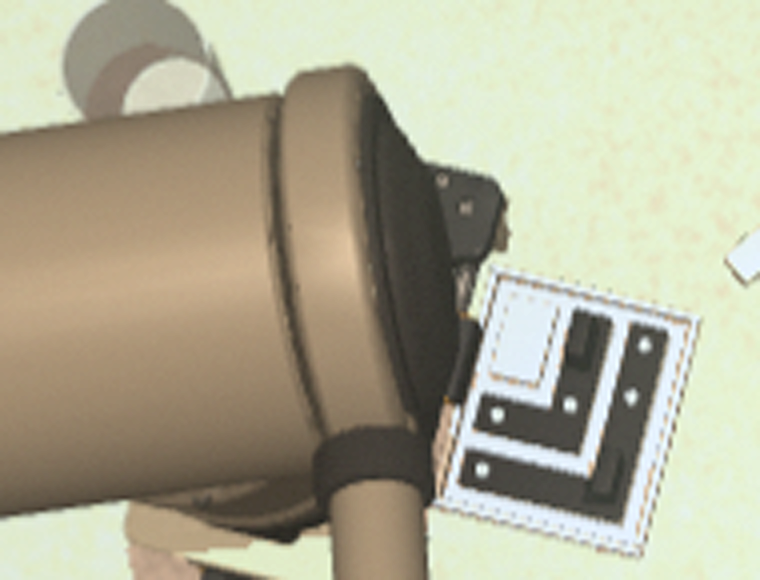

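The Ls are nested on their outlines. The arm hides the UT tray, so I'll move aside.

step_arm(targets=[[[0,0,0.035,0],[0,0,0.07,0],[0,0,0.105,0],[0,0,0.14,0],[0,0,0.175,0]]])

```text
time: 26.63
tool_pos: [396.3, -31.6, 228.6]
tcp_rot: [-0.106, 1.557, -1.898]
contact_force: [0.4, 0.4, -0.0]
grip_width: 41.2
```

step_arm(targets=[[[0,0,0.03,0],[0,0,0.06,0],[0,0,0.09,0],[0,0,0.1,0],[0,0,0.1,0]]])

```text
time: 27.05
tool_pos: [374.1, -130.9, 230.0]
tcp_rot: [-0.098, 1.556, -1.893]
contact_force: [-1.0, 0.3, -0.2]
grip_width: 41.1
```

```bash
cat > chk.py <<'E'
from tab import *
c=cap('top'); im=c['color']; g=im.max(2); P=cloud(c); z=P[...,2]
a=cv2.resize(im[135:280,140:330],None,fx=4,fy=4,interpolation=cv2.INTER_CUBIC); save('endc2.png',np.clip(a*1.8,0,255).astype(np.uint8))
T={'u':((494.3,285.7),(-24,0)),'t':((522.6,279.4),(23.5,0)),'large':((492.4,93.2),(-30,-31)),'small':((509.5,103.8),(16,-17))}
al=np.radians(-12.8); R=np.array([[np.cos(al),-np.sin(al)],[np.sin(al),np.cos(al)]])
for n,(pl,tb) in T.items():
    w=np.array(pl)+R@np.array(tb); u,v=proj(c,[*w,53])[0].round().astype(int)
    k=np.zeros((480,640),bool); s=np.s_[v-9:v+10,u-9:u+10]; k[s]=(g[s]<75)&(z[s]>47)
    vv,uu=np.nonzero(k); r=ray(c,np.c_[uu,vv],53)[:,:2]
    print(n,'tab err in tray axes',(R.T@(r.mean(0)-w)).round(1),'ztop',np.percentile(z[k],[50,95]).round(1),k.sum())
    m=np.zeros((480,640),bool); q=proj(c,[*pl,9])[0].round().astype(int); s=np.s_[q[1]-26:q[1]+27,q[0]-26:q[0]+27]
    m[s]=(g[s]<75)&(z[s]<20)&(z[s]>4); print('  strap z pct',np.percentile(z[m],[5,50,95]).round(1))
b=cap('top')
for n,roi in(('strap',(452,145,515,176)),): tabs(b,roi)
print('cup rim',np.nanmedian(P[140:180,155:200].reshape(-1,3)[z[140:180,155:200].ravel()>60],0))
E
python3 chk.py
```

```text
u tab err in tray axes [-0.3 -5.4] ztop [53.9 56.2] 72
  strap z pct [ 6.4 10.  13.1]
t tab err in tray axes [-0.3 -1.7] ztop [53.5 56.4] 62
  strap z pct [ 6.4 10.  13.1]
large tab err in tray axes [3.  0.2] ztop [54.3 56.9] 65
  strap z pct [ 6.6 10.  13.1]
small tab err in tray axes [ 1.  -0.4] ztop [53.7 56. ] 62
  strap z pct [ 6.8 10.1 13.2]
th -11.2 ctr [ 651.  -301.3] sz [20.6 99.3] zmax 53.2 top rect [ 650.6 -300.7] [22.5 10.7] 79.5 63
cup rim [630.35036712 295.16265241  75.38962545]
```

View pics/endc2.png

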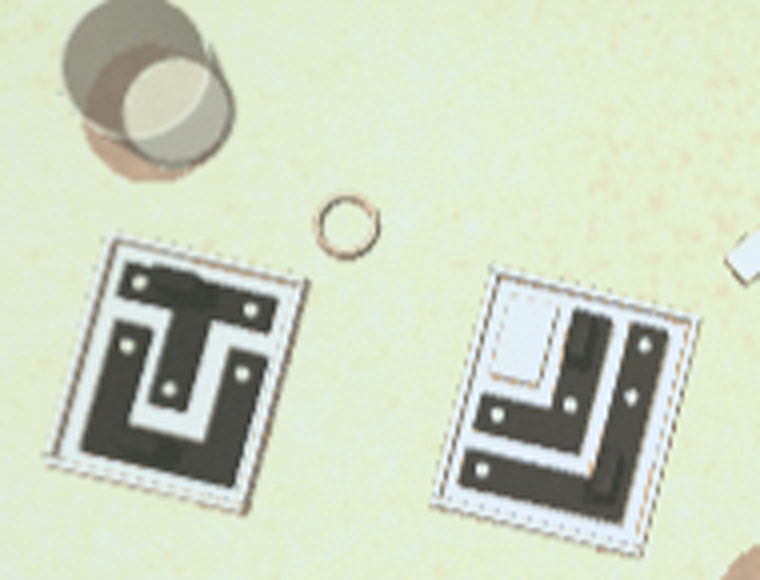

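All four are seated. In this view the tabs are within 5.4 mm of nominal. The top camera also reads about 2.4 mm low in y, and the tolerance is 10 mm. The strap heights are alike, about 9 mm, so they lie flat. Strap and cup have not moved, so I'm handing in.

```bash
python3 -c "
from plant import bot
print(bot.close_job()); print(bot.get_obs()['time'])"
```

```text
the job is handed in; nothing more can be done
None
the job is handed in; nothing more can be done
```

All four black brackets are packed, and I handed the job in at about 27 s of the 112 s limit. The large L and small L are nested in the block tray, and the T and U are interlocked in the other. Each was gripped by its tab, lowered onto its outline, released, and the arm moved clear.

**Position:** in the last top view each tab was within about 3 mm of its place along each tray axis, except the U, which read -5.4 mm in tray y. The top camera reads about 2.4 mm low in y compared with the wrist camera, so the U's true error is probably about 3 mm. Either figure is inside the 10 mm limit.

**Flatness and angle:** the strap tops came out level at about 10 mm in all four. That fits lying flat on the tray floor (9 mm expected, and this camera reads about 1 mm high). I did not measure tilt or final angle directly, but the picture shows each bracket turned as its outline.

**Other objects:** the strap measured the same as at the start to within about 1.5 mm. The cup read about 3 mm different, which is within the measuring noise.

**Problem along the way:** the first grasp of the large L lifted before the slow fingers had closed. It disturbed nothing, and I repeated it successfully.

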